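# Lock the tumbling mixer's drum with its pin

## Robot

A 7-joint arm with a two-finger parallel gripper is mounted at the origin on a cart in front of the work surface, level with it; the furniture and walls round the work are solid. World frame = base frame: x ahead of the robot, y to its left, z up, the work surface at z = 0. Lengths are in m, angles in rad, forces in N, time in s.
With the tool pointing down it reaches from about 0.425 to 0.925 m from the base axis. Payload 6.8 kg.
Tool frame: the origin (TCP) lies midway between the tips of the shut fingers; the grasp point (between the pads) lies 19 mm behind it; z points along the fingers, x is the direction in which the jaws open and shut, and the axes are right-handed (so a half turn about z gives the same grasp; the last joint's range is limited). The gripper opens to 85 mm and grips with 20 to 120 N. Pads are 22 mm wide; open, the fingers measure 114 mm over their backs; the gripper's body (76 mm by 85 mm) begins 54 mm behind the grasp point. The pads swing forward as they close: fully open they stand 13 mm farther back than shut.
Start: joints at [1.156, 0.477, 0.022, 1.555, -0.011, 1.109, -0.083], TCP at [0.204, -0.643, 0.231] pointing down, gripper open.
Joint ranges: [-2.96, 2.96], [-0.34, 2.1], [-1.41, 1.46], [0.24, 2.44], [-1.37, 4.51], [0.17, 1.92], [-2.96, 2.96]. Speed limits (rad/s): [2.39, 2.39, 3.14, 3.14, 3.14, 3.14, 3.14].

## Interface

Orientations are given as a unit quaternion [w, x, y, z].
In Python, from station import bot, imaging, nets gives the robot as it stands. The module is installed in compiled form; this text tells all that it offers.
- The arm moves only by the tool apply_moves, never from a script. Its argument "moves" is text: rows parted by semicolons, each of 7 numbers parted by spaces: the gripper command: -1 is fully open, 1 is shut, values between are in proportion, then the shift along the tool's x, y, z normalised to -1 to 1, where 1 is 120 mm, then the turn, a rotation vector about the tool's x, y, z normalised to -1 to 1, where 1 is 4 degrees. In form: hand dx dy dz rx ry rz; .... A call has 1 to 12 rows; each row shifts and turns the commanded pose from where the row before left it, along the tool's axes as they then stand; what a row does not reach is not made up. A row lasts 1/12 s, in which the tool goes at most 41.7 mm and 7.16 degrees, less where a joint would pass 70% of its speed; a pose out of reach is approached as far as the arm can. A call with a number of a shift or a turn outside -1 to 1 is refused whole. A call with a gripper value outside its range is refused whole. The fingers move at their own pace and stop on an object; "force" is the grip in N (left out, the last holds). Time passes only in rows, so rows that do not move let the fingers close. It gives the time, the measured TCP pose, the force and the opening at its end, in the units of the state.
- bot.get_obs(): the state, without advancing time (a new reading comes with each control period).
- imaging.read_camera(name): name is "side" or "top"; returns a dict with "image" (420x560x3 uint8, red, green, blue), "fx", "fy", "cx", "cy" (pixels), "dist_coeffs" ([k1, k2, p1, p2, k3] as OpenCV has them; the pictures are not rectified), "view" (4x4, takes a point from world to camera coordinates). Camera axes: x right, y down, z forward; pixel columns grow to the right and rows downward; lengths in m; the calibration is good to about 2 mm. A picture is of the moment at which its call begins. There is no depth.
- bot.hand_in(): hands the job in, once; it reports no verdict.
Trained networks look in a picture, given as the dict that the camera call returned (one of the last four; its "shot" number tells which), for a name from the list of things; names that differ only in an ending like _2 or _b are one class to them, and where a whole thing is asked for, a point or a joint stands for the part that bears it (a point fixed in the world has none). Each returns a list of dicts, best first, with "score" (0 to 1); they miss things now and then, are a little off and sometimes report something else, mostly with a low value. They report only what shows in the picture. A call takes as long as a camera call. They do not tell look-alikes from the thing itself.
- nets.spot_in(picture, name): "rect" ([left, top, right, bottom] in pixels, round what is visible of it).
- nets.outline_of(picture, name): "region" (420x560 bool, what is visible of it) and "rect" ([left, top, right, bottom] in pixels, round what is visible of it).
- nets.spot_point(picture, name): "location" ([column, row] in pixels: a listed point, or the origin of a listed thing).
The state is a dict: "t": time; "q": joint angles; "joint_vel": joint speeds; "joint_torque": joint torques, N m; "eef_pos": TCP position; "tool_rot": TCP orientation; "contact_force": force on the tool from outside, world axes, zero at the start; "torque": the same for the moment, N m; "gripper_width": opening from 0.0 (shut) to 1.0 (fully open).
Only numpy, scipy, OpenCV 4.12 (cv2) and the standard library are available. Lean on these libraries where they do the work, as an engineer would, in place of code of your own. Each camera call takes 0.05 s, during which the arm holds its last target.

## Task

Lock the mixer's drum so that it can be loaded: take the red-headed lock pin out of the tool block, set it point down in the bore on top of the lock block, and gently turn the black handwheel by its handle, the top towards you, until the pin drops into the shaft's hidden cross-hole and the wheel will turn no farther. Ease the wheel back to the middle of its play, press the pin fully home and let go. Do not force the pin or the wheel against each other, and leave the vials and the beaker beside the mixer where they stand.

Things in the scene. Friction and masses are not known exactly. Their poses are not given: they have to be found in the camera images.
- lock_bore (a point): Centre of the mouth of the lock bore, on the flat top (64 mm along x, 50 along y, 122 mm above the bench) of the mixer's aluminium lock block. z up along the bore; y along the shaft, from lock block to handwheel; x level, square to the shaft, away from the robot. Bore 14 mm wide, 24 mm deep down to the shaft. Pin home: collar on the block's top, point 66 mm below the mouth.
- shaft_top (a point): Bottom of the lock bore, 24 mm below its mouth, where the pin's point first rests on the 36 mm thick shaft (same axes). The shaft's 15 mm wide cross-hole is hidden, its starting angle unknown: it comes upright under the bore after 0.5 to 1.2 rad with the wheel's top going to -x. Then the pin drops 9 mm, and the wheel has only about 0.25 rad of play either way before it is blocked.
- wheel_hub (a point): Centre of the handwheel, a fixed point on the shaft axis (axes as lock_bore; 75 mm from the bore along +y, 80 mm above the bench). Plain black disc 96 mm across, 16 mm thick along y, clamped on the shaft at an angle that differs every time, so the handle's place tells nothing about the hole's. Turns about y without end; friction about 0.07 N m at the shaft.
- handle_mid (a point): Middle of the wheel's black handle, a freely revolving sleeve 16 mm thick and 52 mm long, parallel to the shaft on the wheel's outer (+y) face, 38 mm from the shaft axis and 39 mm beyond wheel_hub along y. It goes round with the wheel; it stands on the upper part of the wheel all the way to the lock position. It can be pinched from above across x.
- pin_mid (a point): Lock pin, half-way up its 98 mm; z along it to its head. From its point: steel shank 12 mm thick, 66 mm long with 2.5 mm chamfer; steel collar 19 mm wide, 4 mm high; red cylindrical knob 22 mm wide, 28 mm high (its middle 35 mm above pin_mid). 60 g. At the start it stands upright in the tool block, point 10 mm above the bench.
- lock_pin: The same pin; origin at its point, z along the pin to its head. Once it has dropped 9 mm into the cross-hole, two leaf springs in the hole hold it there; about 10 to 22 N straight down on its head push it past them and home, 42 mm below where it first rested. It jams half-way if the hole is more than about 0.1 rad off upright, so the wheel must stand near the middle of its play.
- tumbler: The mixer, fixed: lock block above the origin, base plate 110 mm along x and 285 mm along y (to 240 mm on the -y side), handwheel on the +y side; on the -y side a 109 mm thick drum (43 to 156 mm) and a white motor housing 134 mm high (175 to 237 mm). Carries shaft, wheel and drum. Origin on the bench below the lock bore, axes as lock_bore.
- tool_block: Grey tool block that holds the pin, fixed, 44 x 100 x 45 mm; origin at the centre of its underside, below the pin. A 6 mm steel rod stands in it 32 mm from the pin along its +y, reaching 60 mm above the bench; along its -y an empty hole.
- vial_1: amber glass vial with black screw cap, 33 mm across, 74 high, standing behind the mixer; origin at the centre of its underside
- vial_2: a second amber vial like vial_1, standing beside it; origin at the centre of its underside
- small_beaker: 50 ml glass beaker, 39 mm across, 48 high, standing in front of the drum; origin at the centre of its underside
Mind the look-alikes: they are no part of the job. What is meant by the lock_pin is not pink, and is the smaller of those in its own colour.

How it is judged:
By the outcome, as a careful person would: the job done as asked, in the order asked, and still so for the second after the job is handed in, with the robot touching nothing.
It also fails if it takes over 64 s, if anything falls off the work surface, if the arm or the gripper's body presses on something with over 40 N, if the wrist force passes 120 N, or if a joint passes its speed limit or range.

## Working session

There is one attempt and no reset: what is moved stays moved. The work goes in short steps, Python scripts to look and compute and a tool call to move; the robot and the scene stay as the last step left them, time stands still between calls to the robot, and variables do not carry over. Pictures are saved under pics/ and viewed, and the job is handed in when it is done.

Besides the shell and the picture viewer there is one more tool, called after "Emit:" as a command line: name --argument value ..., lists and objects as JSON in quotes. apply_moves: Moves the arm, as the interface text tells. Scaled input: -1 to 1 covers 120 mm each way for a shift and 4 degrees each way for a turn. Its arguments: {"type":"object","properties":{"moves":{"type":"string"},"force":{"type":"number"}},"required":["moves"]}

```bash
mkdir -p pics; ls; cat > h.py <<'E'
import numpy as np, cv2
from station import bot, imaging, nets
def K(p): return np.array([[p['fx'],0,p['cx']],[0,p['fy'],p['cy']],[0,0,1.]])
def snap(name,fn):
    p=imaging.read_camera(name); cv2.imwrite('pics/'+fn,p['image'][:,:,::-1]); return p
def proj(p,X):
    V=np.array(p['view']); r,_=cv2.Rodrigues(V[:3,:3])
    return cv2.projectPoints(np.atleast_2d(np.array(X,float)),r,V[:3,3],K(p),np.array(p['dist_coeffs']))[0][:,0]
def ray(p,uv):
    V=np.array(p['view']); n=cv2.undistortPoints(np.array([[uv]],float),K(p),np.array(p['dist_coeffs']))[0,0]
    d=V[:3,:3].T@np.array([n[0],n[1],1]); o=-V[:3,:3].T@V[:3,3]; return o,d/np.linalg.norm(d)
def atz(p,uv,z):
    o,d=ray(p,uv); return o+d*(z-o[2])/d[2]
def tri(rs):
    A=sum(np.eye(3)-np.outer(d,d) for o,d in rs); b=sum((np.eye(3)-np.outer(d,d))@o for o,d in rs)
    X=np.linalg.solve(A,b); return X,[np.linalg.norm((np.eye(3)-np.outer(d,d))@(X-o)) for o,d in rs]
E
python3 - <<'E'
from h import *
np.set_printoptions(precision=4,suppress=True)
s=bot.get_obs();print(s)
P={n:snap(n,n+'0.png') for n in('side','top')}
for n in P: print(n,P[n]['fx'],-np.array(P[n]['view'])[:3,:3].T@np.array(P[n]['view'])[:3,3])
for k in ['lock_bore','wheel_hub','handle_mid','pin_mid','lock_pin','tumbler','tool_block','vial_1','small_beaker']:
    for n in P:
        r=nets.spot_point(P[n],k); print(k,n,[(np.round(a['location'],1),round(a['score'],2)) for a in r[:4]])
E
```

```text
pics
{'t': 0.0, 'q': array([ 1.1559,  0.4778,  0.0223,  1.5565, -0.0115,  1.1093, -0.0831]), 'joint_vel': array([0.0003, 0.0006, 0.0023, 0.0016, 0.0002, 0.0003, 0.0015]), 'joint_torque': array([  0.0003, -59.6444,   1.6083, -28.1195,   0.0125,   0.0094,
        -0.    ]), 'eef_pos': array([ 0.2037, -0.6429,  0.2303]), 'tool_rot': array([-0.0005,  0.8068, -0.5908, -0.0008]), 'contact_force': array([-0.6128, -0.6743, -0.0887]), 'torque': array([-0.0219, -0.0265,  0.0045]), 'gripper_width': 0.9988586501618554}
side 447.6021773975909 [-0.0368  0.1802  0.5607]
top 482.01362644789657 [ 0.3025 -0.3075  0.9222]
lock_bore side [(array([289.5, 178.3]), 0.58)]
lock_bore top [(array([324.5, 194.2]), 0.84)]
wheel_hub side [(array([255.7, 205.8]), 0.81)]
wheel_hub top [(array([285.2, 182.7]), 0.67)]
handle_mid side [(array([234.7, 188.5]), 0.6)]
handle_mid top [(array([263.4, 169.9]), 0.63)]
pin_mid side [(array([202.6, 237. ]), 0.91), (array([288. , 250.4]), 0.76), (array([290.1, 186. ]), 0.74), (array([229.2, 266.6]), 0.71)]
pin_mid top [(array([256.3, 250.9]), 0.55), (array([215.3, 179.1]), 0.48)]
lock_pin side [(array([232.8, 293.2]), 0.78), (array([205.7, 263.2]), 0.62)]
lock_pin top [(array([205.2, 235.5]), 0.68), (array([261.9, 253.7]), 0.54), (array([219.9, 181. ]), 0.52)]
tumbler side [(array([289.5, 226.9]), 0.88)]
tumbler top [(array([318.8, 207.4]), 0.81), (array([262.2, 166.5]), 0.5)]
tool_block side [(array([289.5, 272.5]), 0.55), (array([289.9, 177.5]), 0.32)]
tool_block top [(array([263.3, 255.4]), 0.83), (array([364.4, 166.8]), 0.33)]
vial_1 side []
vial_1 top [(array([364.5, 164.5]), 0.78), (array([332.3, 139.9]), 0.6)]
small_beaker side [(array([338.5, 260.2]), 0.91)]
small_beaker top [(array([305.6, 283.7]), 0.95), (array([364.9, 163.6]), 0.32)]
```

View pics/side0.png

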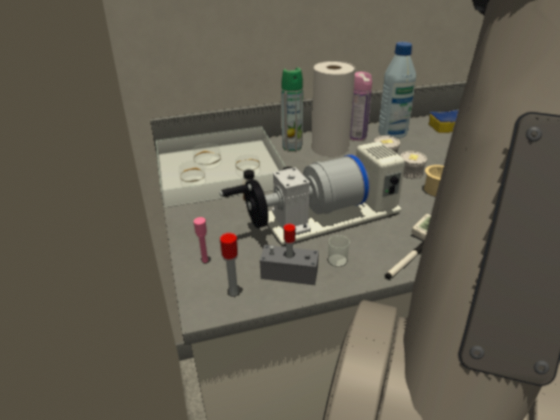

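View pics/top0.png

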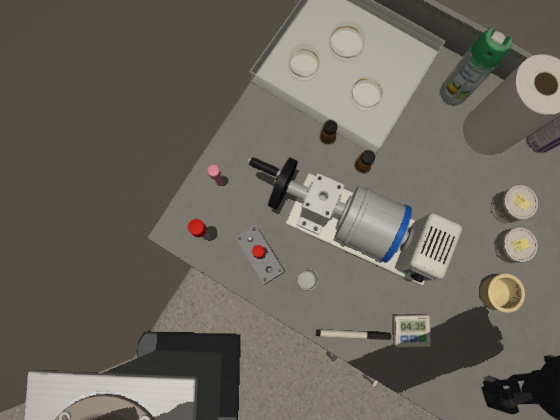

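The side view shows the pin in the tool block at (289,235), the big red look-alike at (230,245) and the pink one at (201,228). The wheel is at (255,203), with its handle pointing left at (235,190). The top view has the pin head at (259,252), the bore at (323,197) and the handle at (263,166).

```bash
python3 - <<'E'
from h import *
np.set_printoptions(precision=4,suppress=True)
P={n:snap(n,n+'1.png') for n in('side','top')}
for n,(a,b,c,d) in {'side':(190,150,330,300),'top':(180,110,350,300)}.items():
    im=P[n]['image'][b:d,a:c,::-1]; cv2.imwrite('pics/%s1z.png'%n,cv2.resize(im,None,fx=min(800/(c-a),600/(d-b)),fy=min(800/(c-a),600/(d-b)),interpolation=cv2.INTER_CUBIC)); print(min(800/(c-a),600/(d-b)))
for k in ['lock_bore','wheel_hub','handle_mid','tumbler','small_beaker']:
    L={n:nets.spot_point(P[n],k) for n in P}
    try: print(k,*tri([ray(P[n],L[n][0]['location']) for n in P]))
    except Exception as e: print(k,e)
for k in ['vial_1']:
    for r in nets.spot_point(P['top'],k): print(k,r['score'],atz(P['top'],r['location'],0))
# red knob
for n in P:
    im=P[n]['image'].astype(int); m=((im[...,0]>120)&(im[...,1]<50)&(im[...,2]<60)).astype(np.uint8)
    nn,l,st,c=cv2.connectedComponentsWithStats(m)
    for i in range(1,nn):
        if st[i,4]>20: print(n,st[i],c[i])
E
```

```text
4.0
3.1578947368421053
lock_bore [ 0.4704 -0.3055  0.171 ] [np.float64(0.04373945245770505), np.float64(0.043739452457705184)]
wheel_hub [ 0.5028 -0.3127  0.0739] [np.float64(0.0003836351722666696), np.float64(0.0003836351722667239)]
handle_mid [ 0.5205 -0.279   0.1233] [np.float64(0.0017532802211455978), np.float64(0.00175328022114551)]
tumbler [ 0.4783 -0.3848 -0.0078] [np.float64(0.001064669959059409), np.float64(0.0010646699590595129)]
small_beaker [ 0.3359 -0.3559  0.007 ] [np.float64(0.001361310833289114), np.float64(0.0013613108332891921)]
vial_1 0.91 [ 0.6179 -0.4018  0.    ]
vial_1 0.68 [ 0.5641 -0.4729  0.    ]
side [284 224  11   8  64] [288.8594 227.7656]
side [221 234  16  10 130] [228.1615 238.4538]
top [188 219  16  16 187] [195.5882 226.5187]
top [253 246  12  11 109] [258.1376 250.8991]
```

View pics/side1z.png

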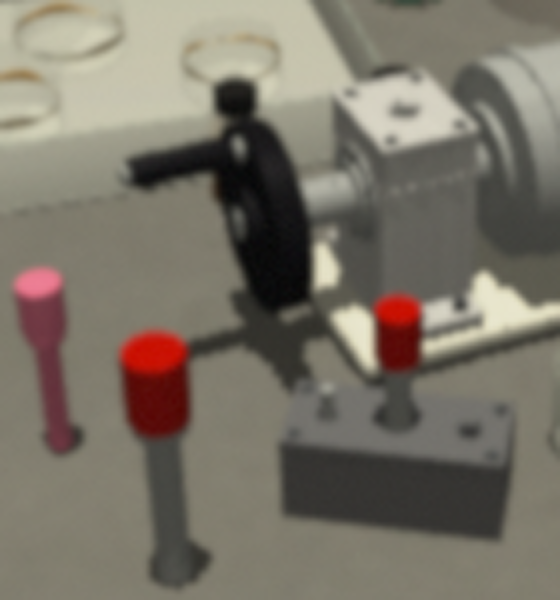

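View pics/top1z.png

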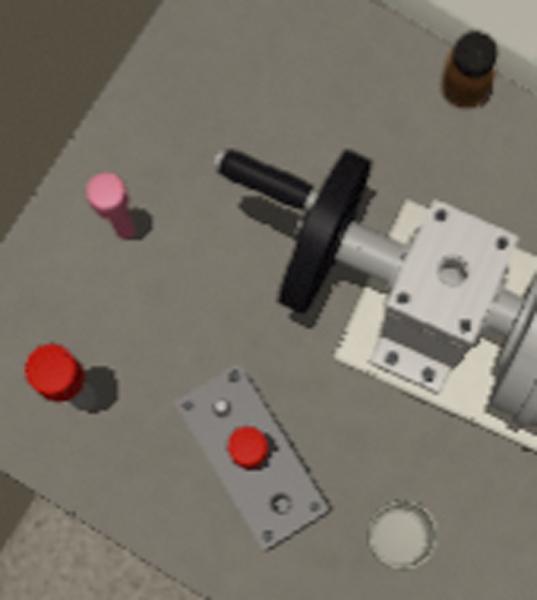

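```bash
cat > fit.py <<'E'
from h import *
from scipy.optimize import least_squares
np.set_printoptions(precision=4,suppress=True)
P={n:snap(n,n+'2.png') for n in('side','top')}
zt=lambda u,v:(180+(u+.5)/3.158-.5,110+(v+.5)/3.158-.5)
zs=lambda u,v:(190+(u+.5)/4-.5,150+(v+.5)/4-.5)
# mixer model obs: local pt, view, px
c=[(.032,.025),(.032,-.025),(-.032,-.025),(-.032,.025)]
top=[(433,203),(518,238),(468,347),(385,308)]
side=[(333,97),(425,70),(481,130),(387,150)]
import itertools
obs=[((a[0],a[1],.122),'top',zt(*b)) for a,b in zip(c,top)]+[((0,0,.122),'top',zt(453,270))]
sid=[((0,0,.122),'side',zs(404,108))]
def res(v,ob):
    R=np.array([[np.cos(v[2]),-np.sin(v[2])],[np.sin(v[2]),np.cos(v[2])]])
    out=[]
    for l,n,px in ob:
        xy=R@np.array(l[:2])+v[:2]; out.append(proj(P[n],[xy[0],xy[1],l[2]])[0]-px)
    return np.ravel(out)
b=atz(P['top'],zt(453,270),.122); print('bore top',b,'side',atz(P['side'],zs(404,108),.122))
best=None
for y in np.arange(-3,3.2,.4):
    s=least_squares(res,[b[0],b[1],y],args=(obs,))
    if best is None or s.cost<best.cost: best=s
print('top fit',best.x,best.cost); print(best.fun.reshape(-1,2))
print('side corners',[atz(P['side'],zs(*q),.122) for q in side])
print('top corners',[atz(P['top'],zt(*q),.122) for q in top])
print('hub pred',best.x[:2]+.075*np.array([-np.sin(best.x[2]),np.cos(best.x[2])]))
# pin knob: top face centre z=.108
for n,px in (('top',zt(248,446)),('side',zs(399,311))): print('knob',n,atz(P[n],px,.108))
for n,L in (('top',[(177,402),(236,368),(329,508),(268,549)]),):
    C=[atz(P[n],zt(*q),.045) for q in L]; print('block',C,np.mean(C,0))
for n in('top',): print('rod',atz(P[n],zt(221,407),.060), 'hole',atz(P[n],zt(281,502),.045))
print('side rod',atz(P['side'],zs(325,388),.06),'hole',atz(P['side'],zs(470,430),.045))
E
python3 fit.py
```

```text
bore top [ 0.474  -0.3808  0.122 ] side [ 0.4737 -0.3816  0.122 ]
top fit [ 0.4724 -0.38   -0.4099] 1.1483894970178492
[[ 0.0228 -0.4558]
 [-0.1361  0.4025]
 [ 0.693  -0.4709]
 [-0.1066 -0.3763]
 [-0.4798  0.9072]]
side corners [array([ 0.507 , -0.3662,  0.122 ]), array([ 0.4916, -0.4171,  0.122 ]), array([ 0.4322, -0.3907,  0.122 ]), array([ 0.4531, -0.3471,  0.122 ])]
top corners [array([ 0.5109, -0.3698,  0.122 ]), array([ 0.4925, -0.4159,  0.122 ]), array([ 0.4322, -0.389 ,  0.122 ]), array([ 0.4523, -0.3445,  0.122 ])]
hub pred [ 0.5022 -0.3112]
knob top [ 0.3782 -0.2729  0.108 ]
knob side [ 0.376 -0.271  0.108]
block [array([ 0.4085, -0.2283,  0.045 ]), array([ 0.4292, -0.2618,  0.045 ]), array([ 0.3496, -0.3176,  0.045 ]), array([ 0.3256, -0.2834,  0.045 ])] [ 0.3782 -0.2728  0.045 ]
rod [ 0.4045 -0.2548  0.06  ] hole [ 0.3524 -0.2901  0.045 ]
side rod [ 0.4053 -0.2543  0.06  ] hole [ 0.3507 -0.2896  0.045 ]
```

```bash
cat >> h.py <<'E'
YAW=-0.41
B=np.array([0.4735,-0.3808])
def L2W(l):
    c,s=np.cos(YAW),np.sin(YAW); return np.array([B[0]+c*l[0]-s*l[1],B[1]+s*l[0]+c*l[1],l[2]])
def handle(th,y): return L2W([.038*np.sin(th),y,.080+.038*np.cos(th)])
from scipy.spatial.transform import Rotation as Ro
def togo(target,yawdeg=None):
    s=bot.get_obs(); q=s['tool_rot']; R=Ro.from_quat([q[1],q[2],q[3],q[0]])
    d=R.inv().apply(np.array(target)-s['eef_pos'])
    print('t',round(s['t'],2),'pos',s['eef_pos'].round(4),'F',s['contact_force'].round(1),'w',round(s['gripper_width'],3),'| togo units',(d/.12).round(3),'mm',(d*1000).round(1))
    if yawdeg is None: yawdeg=np.degrees(YAW)
    a=np.radians(yawdeg); Rt=np.array([[np.cos(a),np.sin(a),0],[np.sin(a),-np.cos(a),0],[0,0,-1]])
    rv=(R.inv()*Ro.from_matrix(Rt)).as_rotvec(degrees=True); print('turn units',(rv/4).round(3))
E
python3 - <<'E'
from h import *
P={n:snap(n,n+'3.png') for n in('side','top')}
zt=lambda u,v:np.array((180+(u+.5)/3.158-.5,110+(v+.5)/3.158-.5))
zs=lambda u,v:np.array((190+(u+.5)/4-.5,150+(v+.5)/4-.5))
for th in np.arange(-1.2,1.3,.2):
    print(round(th,1),*[proj(P[n],[handle(th,.139),handle(th,.09)]).round(1).ravel() for n in P])
print('meas side',zs(132,173),zs(222,152),'top',zt(224,161),zt(308,194))
togo([.3777,-.2722,.12])
# where block corners/TCP project
E
```

```text
-1.2 [229.1 214.8 254.2 208.7] [241.5 184.2 266.6 195.6]
-1.0 [228.3 210.8 253.4 204.7] [242.1 181.6 267.4 193.1]
-0.8 [227.2 206.8 252.3 200.8] [243.  178.4 268.5 189.9]
-0.6 [226.1 203.  251.1 197. ] [244.2 174.8 269.8 186.3]
-0.4 [224.8 199.5 249.8 193.7] [245.8 170.9 271.4 182.4]
-0.2 [223.6 196.6 248.5 190.8] [247.5 166.8 273.2 178.4]
-0.0 [222.4 194.2 247.1 188.5] [249.3 162.9 275.  174.4]
0.2 [221.2 192.6 245.8 187. ] [251.2 159.2 276.9 170.7]
0.4 [220.2 191.8 244.6 186.2] [253.1 155.9 278.6 167.3]
0.6 [219.4 191.7 243.6 186.2] [254.8 153.2 280.2 164.5]
0.8 [218.7 192.4 242.7 186.9] [256.4 151.2 281.6 162.4]
1.0 [218.3 193.8 242.1 188.4] [257.7 149.8 282.7 161. ]
1.2 [218.1 195.9 241.8 190.4] [258.6 149.3 283.5 160.3]
meas side [222.625 192.875] [245.125 187.625] top [250.58929702 160.639962  ] [277.18841039 171.08961368]
t 1.85 pos [ 0.2039 -0.6435  0.2313] F [-0.4 -0.8 -0.4] w 1.003 | togo units [-2.512 -2.315  0.928] mm [-301.4 -277.8  111.3]
turn units [-1.0000e-03 -1.0000e-03 -1.2233e+01]
```

Emit:
apply_moves --moves "-1 -0.1 -0.1 0 0 0 -1;-1 -0.1 -0.1 0 0 0 -1;-1 -0.1 -0.1 0 0 0 -1;-1 -0.1 -0.1 0 0 0 -1;-1 -0.1 -0.1 0 0 0 -1;-1 -0.1 -0.1 0 0 0 -1;-1 -0.1 -0.1 0 0 0 -1;-1 -0.1 -0.1 0 0 0 -1;-1 -0.1 -0.1 0 0 0 -1;-1 -0.1 -0.1 0 0 0 -1;-1 -0.1 -0.1 0 0 0 -1;-1 -0.1 -0.1 0 0 0 -1"

```text
t: 2.85
eef_pos: [0.2227, -0.4457, 0.2314]
tool_rot: [0.0, 0.978, -0.21, 0.0]
contact_force: [0.4, -0.7, 0.4]
gripper_width: 1.002
```

```bash
python3 -c "
from h import *
togo([.3777,-.2722,.16])"
```

```text
t 2.85 pos [ 0.2227 -0.4457  0.2314] F [ 0.4 -0.7  0.4] w 1.002 | togo units [ 0.586 -1.849  0.595] mm [  70.3 -221.8   71.4]
turn units [ 0.004 -0.005 -0.175]
```

Emit:
apply_moves --moves "-1 0.07 -0.23 0.05 0 0 -0.175;-1 0.075 -0.23 0.07 0 0 0;-1 0.075 -0.23 0.08 0 0 0;-1 0.075 -0.23 0.08 0 0 0;-1 0.075 -0.23 0.08 0 0 0;-1 0.075 -0.23 0.08 0 0 0;-1 0.075 -0.23 0.08 0 0 0;-1 0.066 -0.239 0.075 0 0 0;-1 0 0 0 0 0 0;-1 0 0 0 0 0 0"

```text
t: 3.68
eef_pos: [0.3773, -0.2706, 0.1597]
tool_rot: [-0.0, 0.979, -0.204, -0.0]
contact_force: [-0.6, -0.5, -0.1]
gripper_width: 1.004
```

```bash
python3 -c "
from h import *
togo([.3777,-.2722,.080])
p=snap('top','t4.png');q=snap('side','s4.png')
cv2.imwrite('pics/z4.png',np.hstack([cv2.resize(p['image'][170:320,180:330,::-1],(400,400)),cv2.resize(q['image'][150:300,190:340,::-1],(400,400))]))"
```

```text
t 3.68 pos [ 0.3773 -0.2706  0.1597] F [-0.6 -0.5 -0.1] w 1.004 | togo units [0.009 0.012 0.664] mm [ 1.1  1.4 79.7]
turn units [-0.007  0.007 -0.001]
```

View pics/z4.png

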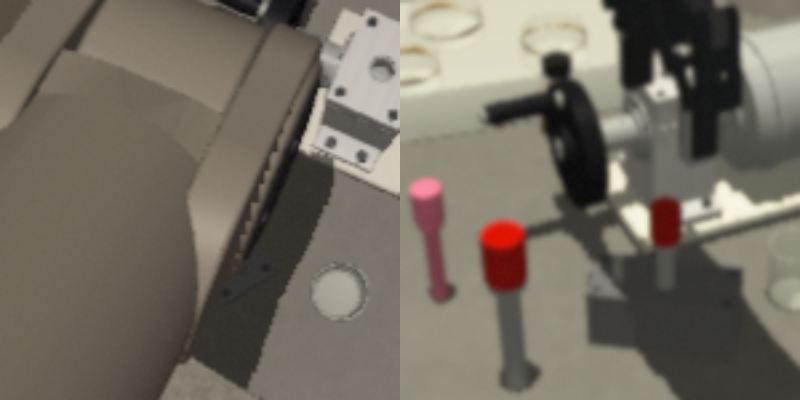

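The side view shows the open fingers centred above the pin's knob. I'm descending and closing.

Emit:
apply_moves --moves "-1 0.009 0.012 0.15 0 0 0;-1 0 0 0.2 0 0 0;-1 0 0 0.2 0 0 0;-1 0 0 0.114 0 0 0;-1 0 0 0 0 0 0;1 0 0 0 0 0 0;1 0 0 0 0 0 0;1 0 0 0 0 0 0;1 0 0 0 0 0 0;1 0 0 0 0 0 0;1 0 0 0 0 0 0;1 0 0 0 0 0 0" --force 50

```text
t: 4.78
eef_pos: [0.3776, -0.2742, 0.081]
tool_rot: [0.0, 0.979, -0.206, 0.001]
contact_force: [-1.0, -0.7, 5.9]
gripper_width: 0.239
```

```bash
python3 -c "
from h import *
togo([.3777,-.2722,.235])
q=snap('side','s5.png')
cv2.imwrite('pics/z5.png',cv2.resize(q['image'][150:300,190:340,::-1],(500,500)))"
```

```text
t 4.78 pos [ 0.3776 -0.2742  0.081 ] F [-1.  -0.7  5.9] w 0.239 | togo units [-0.003 -0.015 -1.283] mm [  -0.4   -1.8 -154. ]
turn units [ 0.006 -0.024 -0.057]
```

View pics/z5.png

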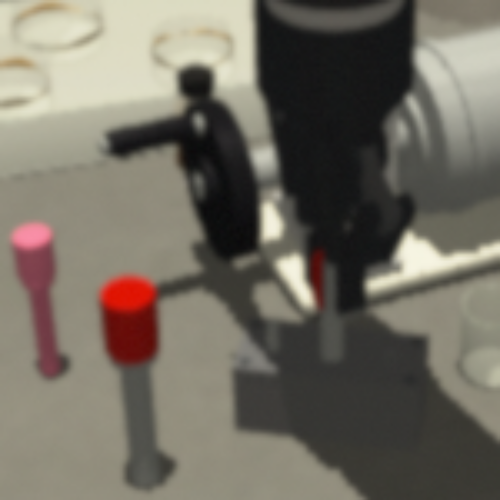

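Emit:
apply_moves --moves "1 0 0 -0.05 0 0 0;1 0 0 -0.1 0 0 0;1 0 0 -0.15 0 0 0;1 0 0 -0.2 0 0 0;1 0 0 -0.2 0 0 0;1 0 0 -0.2 0 0 0;1 0 0 -0.2 0 0 0;1 0 0 -0.18 0 0 0;1 0 0 0 0 0 0;1 0 0 0 0 0 0;1 0 0 0 0 0 0"

```text
t: 5.75
eef_pos: [0.3762, -0.2734, 0.2333]
tool_rot: [-0.0, 0.979, -0.206, -0.001]
contact_force: [-0.7, -0.5, -0.8]
gripper_width: 0.236
```

```bash
python3 -c "
from h import *
togo([*B,.235])
q=snap('side','s6.png')
cv2.imwrite('pics/z6.png',cv2.resize(q['image'][100:300,190:390,::-1],(600,600)))"
```

```text
t 5.75 pos [ 0.3762 -0.2734  0.2333] F [-0.7 -0.5 -0.8] w 0.236 | togo units [ 1.102  0.493 -0.016] mm [132.3  59.2  -1.9]
turn units [-0.001  0.016 -0.058]
```

View pics/z6.png

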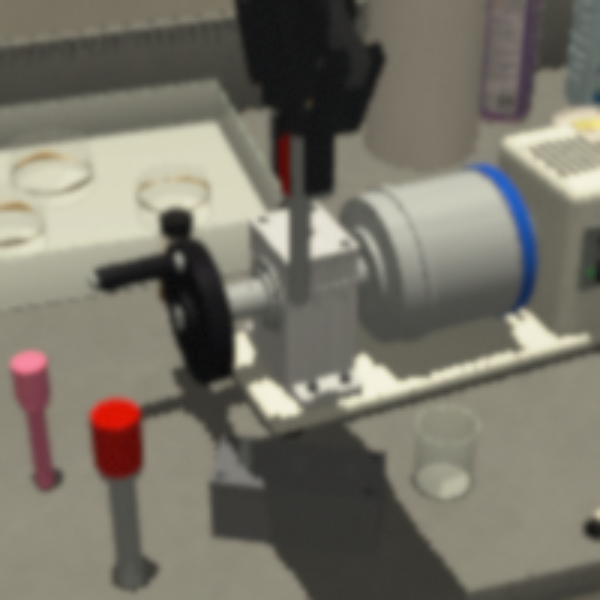

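The pin is out of the block and hanging upright. I'm carrying it over the bore.

Emit:
apply_moves --moves "1 0.08 0.04 0 0 0 -0.05;1 0.15 0.065 0 0 0 0;1 0.17 0.075 0 0 0 0;1 0.18 0.08 0 0 0 0;1 0.18 0.08 0 0 0 0;1 0.17 0.075 0 0 0 0;1 0.12 0.055 0 0 0 0;1 0.052 0.023 0 0 0 0;1 0 0 0 0 0 0;1 0 0 0 0 0 0;1 0 0 0 0 0 0;1 0 0 0 0 0 0"

```text
t: 6.8
eef_pos: [0.4739, -0.38, 0.2338]
tool_rot: [-0.0, 0.979, -0.204, -0.0]
contact_force: [0.5, 0.4, -0.9]
gripper_width: 0.24
```

```bash
python3 -c "
from h import *
togo([*B,.2])
q=snap('side','s7.png');p=snap('top','t7.png')
cv2.imwrite('pics/z7.png',np.hstack([cv2.resize(q['image'][110:210,240:340,::-1],(400,400),interpolation=2),cv2.resize(p['image'][140:240,270:370,::-1],(400,400),interpolation=2)]))
s=bot.get_obs();e=s['eef_pos']
print(proj(q,[[e[0],e[1],e[2]-.070],[e[0],e[1],e[2]],[*B,.122]]), proj(p,[e,[*B,.122]]))"
```

```text
t 6.8 pos [ 0.4739 -0.38    0.2338] F [ 0.5  0.4 -0.9] w 0.24 | togo units [-0.001  0.007  0.282] mm [-0.1  0.9 33.8]
turn units [0.    0.008 0.001]
[[289.99975593 157.60562859]
 [289.93718382 123.36510033]
 [290.41470872 176.80546898]] [[329.84560721 179.23227067]
 [323.11611476 195.41526156]]
```

View pics/z7.png

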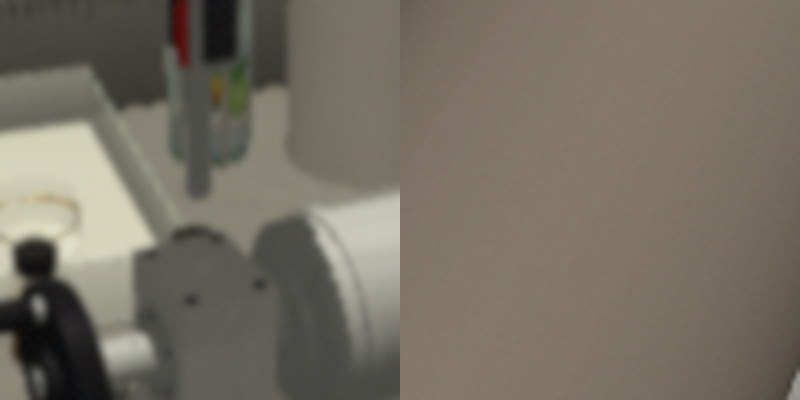

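Pin point at (289.6,157.4) px against 290.0 predicted, so it is within about 0.5 mm. I'm descending to just above the mouth, with a small correction.

Emit:
apply_moves --moves "1 0 0.01 0.08 0 0 0;1 0 0 0.1 0 0 0;1 0 0 0.08 0 0 0;1 0 0 0.04 0 0 0;1 0 0 0 0 0 0;1 0 0 0 0 0 0"

```text
t: 7.4
eef_pos: [0.4738, -0.3817, 0.1972]
tool_rot: [-0.0, 0.979, -0.204, -0.001]
contact_force: [0.5, -0.0, 0.4]
gripper_width: 0.237
```

```bash
python3 -c "
from h import *
togo([*B,.169])
q=snap('side','s8.png')
cv2.imwrite('pics/z8.png',cv2.resize(q['image'][130:210,250:330,::-1],(560,560),interpolation=2))
s=bot.get_obs();e=s['eef_pos']
print(proj(q,[[e[0],e[1],e[2]-.071],[*B,.122]]))"
```

```text
t 7.4 pos [ 0.4738 -0.3817  0.1972] F [ 0.5 -0.   0.4] w 0.237 | togo units [-0.005 -0.006  0.235] mm [-0.6 -0.7 28.2]
turn units [-0.005  0.016 -0.007]
[[290.54753551 174.36502612]
 [290.41470872 176.80546898]]
```

View pics/z8.png

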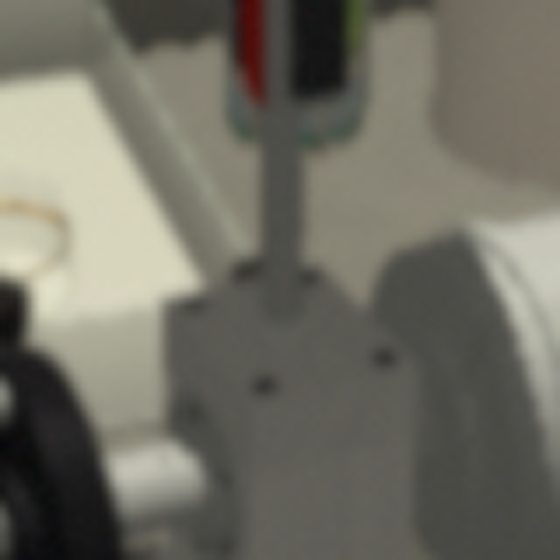

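Emit:
apply_moves --moves "1 0 0 0.03 0 0 0;1 0 0 0.03 0 0 0;1 0 0 0.03 0 0 0;1 0 0 0 0 0 0;1 0 0 0 0 0 0"

```text
t: 7.87
eef_pos: [0.4738, -0.3819, 0.1867]
tool_rot: [-0.0, 0.979, -0.204, -0.0]
contact_force: [0.5, -0.0, -0.7]
gripper_width: 0.239
```

The point is about 6 mm into the bore with no contact force. Continuing.

Emit:
apply_moves --moves "1 0 0 0.03 0 0 0;1 0 0 0.03 0 0 0;1 0 0 0.03 0 0 0;1 0 0 0.03 0 0 0;1 0 0 0 0 0 0;1 0 0 0 0 0 0"

```text
t: 8.37
eef_pos: [0.4738, -0.3819, 0.1722]
tool_rot: [-0.0, 0.979, -0.204, -0.0]
contact_force: [-0.4, -0.5, -2.0]
gripper_width: 0.238
```

Emit:
apply_moves --moves "1 0 0 0.012 0 0 0;1 0 0 0 0 0 0;0.3 0 0 0 0 0 0;0.3 0 0 0 0 0 0;-0.2 0 0 0 0 0 0;-0.2 0 0 0 0 0 0;-0.2 0 0 0 0 0 0"

```text
t: 8.95
eef_pos: [0.4742, -0.3818, 0.1713]
tool_rot: [-0.0, 0.979, -0.204, 0.0]
contact_force: [0.0, 0.6, -0.0]
gripper_width: 0.605
```

```bash
python3 -c "
from h import *
togo([*B,.25])
q=snap('side','s9.png')
cv2.imwrite('pics/z9.png',cv2.resize(q['image'][110:210,240:340,::-1],(600,600),interpolation=2))
print(proj(q,[[*B,.122],[*B,.196],[*B,.168]]))"
```

```text
t 8.95 pos [ 0.4742 -0.3818  0.1713] F [ 0.   0.6 -0. ] w 0.605 | togo units [-0.008 -0.005 -0.656] mm [ -1.   -0.6 -78.7]
turn units [-0.001 -0.004 -0.005]
[[290.41470872 176.80546898]
 [290.3799785  142.38321821]
 [290.39557478 155.78466642]]
```

View pics/z9.png

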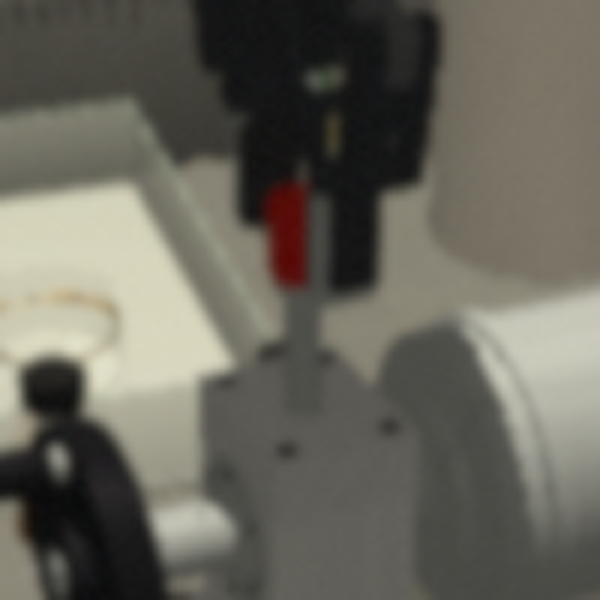

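The pin stands in the bore on the shaft: knob base near row 157, where 155.8 was expected. I'm lifting off.

Emit:
apply_moves --moves "-0.6 0 0 -0.05 0 0 0;-1 0 0 -0.1 0 0 0;-1 0 0 -0.15 0 0 0;-1 0 0 -0.15 0 0 0;-1 0 0 -0.1 0 0 0;-1 0 0 0 0 0 0;-1 0 0 0 0 0 0"

```text
t: 9.58
eef_pos: [0.4744, -0.3821, 0.2381]
tool_rot: [0.0, 0.979, -0.204, 0.001]
contact_force: [0.3, 0.4, -0.0]
gripper_width: 1.002
```

```bash
python3 -c "
from h import *
h=handle(.12,.118); print(h)
togo([h[0],h[1],.235])"
```

```text
[ 0.52470794 -0.27439304  0.11772673]
t 9.58 pos [ 0.4744 -0.3821  0.2381] F [ 0.3  0.4 -0. ] w 1.002 | togo units [ 0.026 -0.991  0.026] mm [   3.1 -118.9    3.1]
turn units [ 0.008 -0.027 -0.009]
```

Emit:
apply_moves --moves "-1 0.003 -0.1 0 0 0 0;-1 0.004 -0.18 0 0 0 0;-1 0.004 -0.2 0 0 0 0;-1 0.004 -0.2 0 0 0 0;-1 0.004 -0.18 0 0 0 0;-1 0.004 -0.13 0 0 0 0;-1 0 0 0.1 0 0 0;-1 0 0 0.2 0 0 0;-1 0 0 0.2 0 0 0;-1 0 0 0.1 0 0 0;-1 0 0 0 0 0 0;-1 0 0 0 0 0 0"

```text
t: 10.58
eef_pos: [0.5232, -0.274, 0.1642]
tool_rot: [-0.0, 0.979, -0.204, -0.001]
contact_force: [-0.4, 0.5, 0.3]
gripper_width: 1.001
```

```bash
python3 -c "
from h import *
h=handle(.12,.118)
togo([h[0],h[1],.099])
q=snap('side','s10.png');p=snap('top','t10.png')
cv2.imwrite('pics/z10.png',np.hstack([cv2.resize(q['image'][120:240,200:320,::-1],(400,400),interpolation=2),cv2.resize(p['image'][110:230,240:360,::-1],(400,400),interpolation=2)]))
"
```

```text
t 10.58 pos [ 0.5232 -0.274   0.1642] F [-0.4  0.5  0.3] w 1.001 | togo units [ 0.014 -0.002  0.544] mm [ 1.6 -0.3 65.2]
turn units [-0.002  0.033 -0.013]
```

View pics/z10.png

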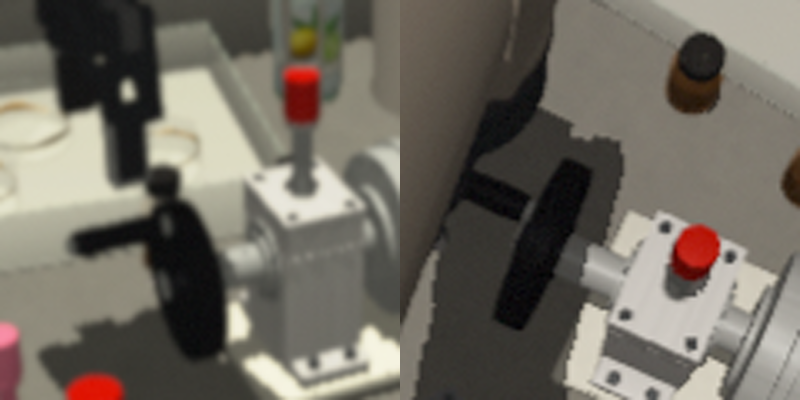

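Emit:
apply_moves --moves "-1 0.014 0 0.08 0 0 0;-1 0 0 0.15 0 0 0;-1 0 0 0.15 0 0 0;-1 0 0 0.1 0 0 0;-1 0 0 0.06 0 0 0;-1 0 0 0 0 0 0;-1 0 0 0 0 0 0"

```text
t: 11.27
eef_pos: [0.5258, -0.2748, 0.1006]
tool_rot: [-0.0, 0.979, -0.204, 0.0]
contact_force: [-0.4, 0.4, -0.0]
gripper_width: 1.001
```

```bash
python3 -c "
from h import *
h=handle(.12,.118)
togo([h[0],h[1],.099])
q=snap('side','s11.png')
cv2.imwrite('pics/z11.png',cv2.resize(q['image'][120:240,200:320,::-1],(600,600),interpolation=2))
"
```

```text
t 11.27 pos [ 0.5258 -0.2748  0.1006] F [-0.4  0.4 -0. ] w 1.001 | togo units [-0.01   0.     0.013] mm [-1.2  0.   1.6]
turn units [-0.001 -0.004 -0.008]
```

View pics/z11.png

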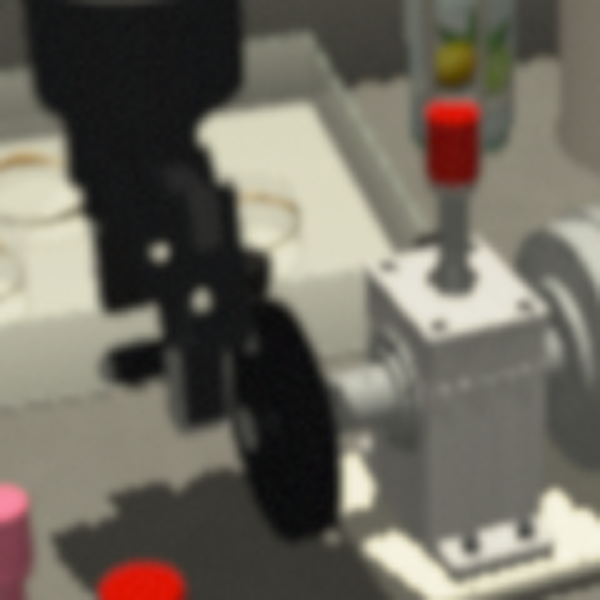

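The fingers straddle the handle at about (228,192). Closing gently.

Emit:
apply_moves --moves "1 0 0 0 0 0 0;1 0 0 0 0 0 0;1 0 0 0 0 0 0;1 0 0 0 0 0 0;1 0 0 0 0 0 0;1 0 0 0 0 0 0;1 0 0 0 0 0 0;1 0 0 0 0 0 0;1 0 0 0 0 0 0;1 0 0 0 0 0 0" --force 25

```text
t: 12.15
eef_pos: [0.5256, -0.2748, 0.1006]
tool_rot: [0.0, 0.979, -0.204, 0.0]
contact_force: [0.4, 0.5, 2.4]
gripper_width: 0.177
```

```bash
cat >> h.py <<'E'
def st():
    s=bot.get_obs(); e=s['eef_pos']; c,n=np.cos(YAW),np.sin(YAW); d=e[:2]-B
    lx=c*d[0]+n*d[1]; ly=-n*d[0]+c*d[1]; gz=e[2]+.019
    F=s['contact_force']; fl=[c*F[0]+n*F[1],-n*F[0]+c*F[1],F[2]]
    print('t',round(s['t'],2),'grasp local',round(lx*1e3,1),round(ly*1e3,1),round(gz*1e3,1),'theta',round(np.arctan2(lx,gz-.08),3),'r',round(np.hypot(lx,gz-.08)*1e3,1),'Flocal',np.round(fl,1),'w',round(s['gripper_width'],3))
E
python3 -c "
from h import *
st()"
```

```text
t 12.15 grasp local 5.6 118.0 119.6 theta 0.14 r 40.0 Flocal [0.1 0.6 2.4] w 0.177
```

Emit:
apply_moves --moves "1 -0.0126 0 -0.001 0 0 0;1 -0.0126 0 -0.001 0 0 0;1 -0.0127 0 0 0 0 0;1 -0.0127 0 0 0 0 0;1 -0.0127 0 0 0 0 0;1 -0.0127 0 0.001 0 0 0;1 -0.0126 0 0.001 0 0 0;1 0 0 0 0 0 0;1 0 0 0 0 0 0"

```text
t: 12.9
eef_pos: [0.5151, -0.2702, 0.1003]
tool_rot: [-0.0, 0.979, -0.204, -0.001]
contact_force: [-0.5, 0.5, 3.1]
gripper_width: 0.175
```

```bash
python3 -c "
from h import *
st()
q=snap('side','s12.png')
cv2.imwrite('pics/z12.png',cv2.resize(q['image'][120:240,200:320,::-1],(600,600),interpolation=2))
"
```

```text
t 12.9 grasp local -5.9 118.0 119.3 theta -0.149 r 39.7 Flocal [-0.6  0.2  3.1] w 0.175
```

View pics/z12.png

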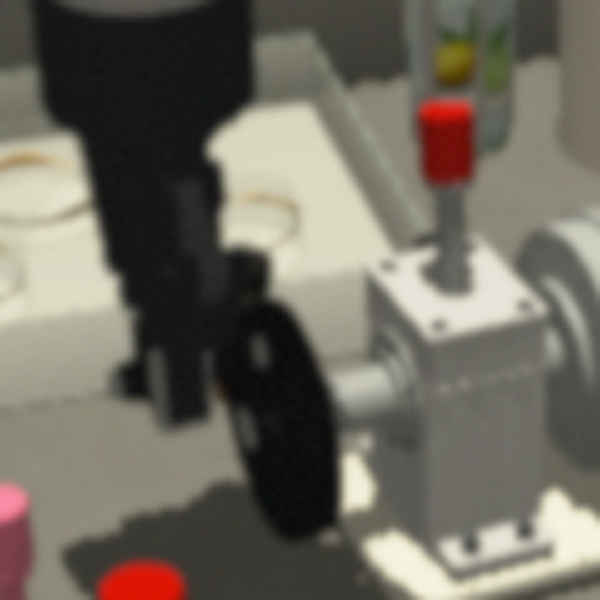

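Emit:
apply_moves --moves "1 -0.0125 0 0.002 0 0 0;1 -0.0124 0 0.003 0 0 0;1 -0.0123 0 0.003 0 0 0;1 -0.0122 0 0.004 0 0 0;1 -0.012 0 0.004 0 0 0;1 0 0 0 0 0 0;1 0 0 0 0 0 0"

```text
t: 13.53
eef_pos: [0.5083, -0.2673, 0.0982]
tool_rot: [-0.0, 0.979, -0.204, -0.001]
contact_force: [-0.9, -0.5, 2.4]
gripper_width: 0.177
```

```bash
cat >> h.py <<'E'
def knob(fn):
    q=snap('side',fn); im=q['image'][120:200,260:320].astype(int); m=(im[...,0]>90)&(im[...,1]<60)&(im[...,2]<60)
    r,c=np.nonzero(m); print('knob centroid',c.mean()+260,r.mean()+120,'rows',r.min()+120,r.max()+120,'n',len(r))
E
python3 -c "
from h import *
st(); knob('s13.png')
im=cv2.imread('pics/s12.png')[120:200,260:320,::-1].astype(int); m=(im[...,0]>90)&(im[...,1]<60)&(im[...,2]<60);print(np.nonzero(m)[0].mean()+120)
"
```

```text
t 13.53 grasp local -13.3 117.9 117.2 theta -0.344 r 39.5 Flocal [-0.6 -0.8  2.4] w 0.177
knob centroid 291.5424836601307 155.3202614379085 rows 148 164 n 153
148.1656050955414
```

```bash
python3 -c "
import cv2
a=cv2.imread('pics/s12.png')[130:190,260:320];b=cv2.imread('pics/s13.png')[130:190,260:320]
import numpy as np
cv2.imwrite('pics/z13.png',cv2.resize(np.hstack([a,b]),(800,400),interpolation=2))
"
```

```text
(no output)
```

View pics/z13.png

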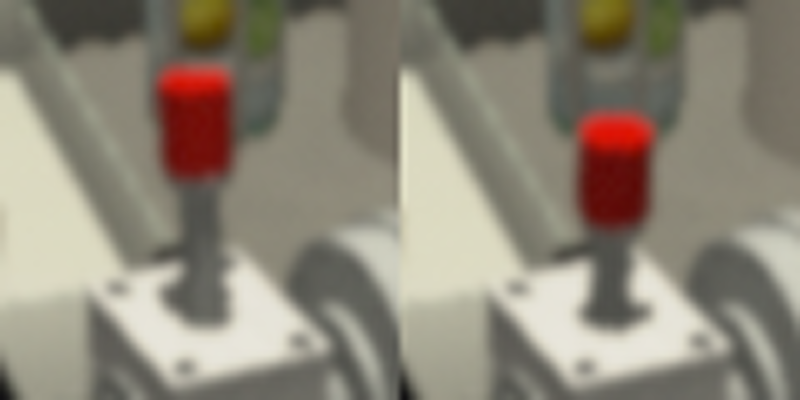

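The pin dropped: the knob centroid went from row 148.2 to 155.3. I'm going on in small steps until the wheel blocks.

Emit:
apply_moves --moves "1 -0.0118 0 0.0045 0 0 0;1 -0.0117 0 0.005 0 0 0;1 0 0 0 0 0 0;1 0 0 0 0 0 0"

```text
t: 13.92
eef_pos: [0.5061, -0.2664, 0.0972]
tool_rot: [-0.0, 0.979, -0.204, -0.0]
contact_force: [0.8, -1.0, 0.5]
gripper_width: 0.176
```

```bash
python3 -c "
from h import *
st()"
```

```text
t 13.92 grasp local -15.7 118.0 116.2 theta -0.409 r 39.4 Flocal [ 1.1 -0.6  0.5] w 0.176
```

Emit:
apply_moves --moves "1 -0.0115 0 0.005 0 0 0;1 -0.0113 0 0.0055 0 0 0;1 0 0 0 0 0 0;1 0 0 0 0 0 0"

```text
t: 14.25
eef_pos: [0.5036, -0.2653, 0.0958]
tool_rot: [-0.0, 0.979, -0.204, -0.0]
contact_force: [1.8, -1.7, -1.6]
gripper_width: 0.174
```

```bash
python3 -c "
from h import *
st()"
```

```text
t 14.25 grasp local -18.4 117.9 114.8 theta -0.487 r 39.4 Flocal [ 2.4 -0.8 -1.6] w 0.174
```

Emit:
apply_moves --moves "1 -0.011 0 0.006 0 0 0;1 -0.0108 0 0.0065 0 0 0;1 0 0 0 0 0 0;1 0 0 0 0 0 0"

```text
t: 14.58
eef_pos: [0.5013, -0.2643, 0.0943]
tool_rot: [-0.0, 0.979, -0.204, -0.0]
contact_force: [1.9, -2.3, -3.3]
gripper_width: 0.173
```

```bash
python3 -c "
from h import *
st()"
```

```text
t 14.58 grasp local -20.9 117.9 113.3 theta -0.561 r 39.3 Flocal [ 2.7 -1.3 -3.3] w 0.173
```

Emit:
apply_moves --moves "1 -0.0106 0 0.007 0 0 0;1 0 0 0 0 0 0;1 0 0 0 0 0 0;1 0 0 0 0 0 0"

```text
t: 14.92
eef_pos: [0.5004, -0.2639, 0.0936]
tool_rot: [0.0, 0.979, -0.204, 0.0]
contact_force: [3.7, -4.0, -4.6]
gripper_width: 0.177
```

```bash
python3 -c "
from h import *
st()"
```

```text
t 14.92 grasp local -21.9 117.9 112.6 theta -0.593 r 39.3 Flocal [ 5.  -2.2 -4.6] w 0.177
```

Emit:
apply_moves --moves "1 -0.0074 0 0.0122 0 0 0;1 0.002 0 0.003 0 0 0;1 0 0 0 0 0 0;1 0 0 0 0 0 0"

```text
t: 15.25
eef_pos: [0.4994, -0.2634, 0.0925]
tool_rot: [0.0, 0.979, -0.204, -0.0]
contact_force: [0.2, -1.3, 4.9]
gripper_width: 0.177
```

```bash
python3 -c "
from h import *
st();knob('s14.png')"
```

```text
t 15.25 grasp local -23.0 118.0 111.5 theta -0.632 r 39.0 Flocal [ 0.7 -1.1  4.9] w 0.177
knob centroid 290.4736842105263 154.11184210526315 rows 146 162 n 152
```

Emit:
apply_moves --moves "1 -0.005 0 0.004 0 0 0;1 -0.005 0 0.004 0 0 0;1 0 0 0 0 0 0;1 0 0 0 0 0 0"

```text
t: 15.63
eef_pos: [0.499, -0.2633, 0.092]
tool_rot: [0.0, 0.979, -0.204, 0.001]
contact_force: [0.2, -1.3, 8.2]
gripper_width: 0.176
```

```bash
python3 -c "
from h import *
st();knob('s15.png')
cv2.imwrite('pics/z15.png',cv2.resize(cv2.imread('pics/s15.png')[120:240,200:320],(600,600),interpolation=2))"
```

```text
t 15.63 grasp local -23.4 118.0 111.0 theta -0.647 r 38.9 Flocal [ 0.7 -1.1  8.2] w 0.176
knob centroid 290.5263157894737 154.11184210526315 rows 146 162 n 152
```

View pics/z15.png

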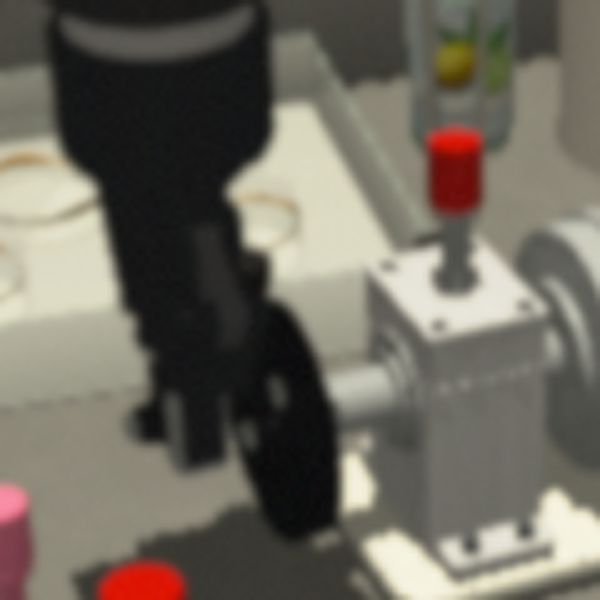

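Emit:
apply_moves --moves "1 -0.005 0 0.003 0 0 0;1 0 0 0 0 0 0;1 0 0 0 0 0 0"

```text
t: 15.93
eef_pos: [0.4989, -0.2632, 0.0919]
tool_rot: [0.0, 0.979, -0.204, 0.001]
contact_force: [0.3, -1.7, 8.4]
gripper_width: 0.175
```

```bash
python3 -c "
from h import *
st()"
```

```text
t 15.93 grasp local -23.6 118.0 110.9 theta -0.653 r 38.9 Flocal [ 1.  -1.5  8.4] w 0.175
```

Emit:
apply_moves --moves "1 0.0125 0 -0.0105 0 0 0;1 0.013 0 -0.0098 0 0 0;1 0.0135 0 -0.009 0 0 0;1 0.014 0 -0.0085 0 0 0;1 0.0145 0 -0.008 0 0 0;1 0.0145 0 -0.0072 0 0 0;1 0 0 0 0 0 0;1 0 0 0 0 0 0;1 0 0 0 0 0 0"

```text
t: 16.68
eef_pos: [0.5059, -0.2662, 0.0969]
tool_rot: [-0.0, 0.979, -0.204, -0.001]
contact_force: [-5.5, 0.6, 5.4]
gripper_width: 0.177
```

```bash
python3 -c "
from h import *
st();knob('s16.png')"
```

```text
t 16.68 grasp local -16.0 118.0 115.9 theta -0.419 r 39.3 Flocal [-5.3 -1.6  5.4] w 0.177
knob centroid 292.0592105263158 153.73026315789474 rows 146 162 n 152
```

Emit:
apply_moves --moves "1 -0.005 0 -0.012 0 0 0;1 0.011 0 -0.005 0 0 0;1 0.0117 0 -0.0047 0 0 0;1 0 0 0 0 0 0;1 0 0 0 0 0 0"

```text
t: 17.15
eef_pos: [0.5089, -0.2676, 0.0988]
tool_rot: [-0.0, 0.979, -0.204, -0.0]
contact_force: [2.2, -2.4, -12.4]
gripper_width: 0.179
```

```bash
python3 -c "
from h import *
st();knob('s17.png')"
```

```text
t 17.15 grasp local -12.6 117.9 117.8 theta -0.323 r 39.8 Flocal [  3.   -1.3 -12.4] w 0.179
knob centroid 292.3489932885906 154.1275167785235 rows 146 162 n 149
```

Emit:
apply_moves --moves "1 0.0026 0 0.0079 0 0 0;1 0 0 0 0 0 0;1 0 0 0 0 0 0"

```text
t: 17.45
eef_pos: [0.5093, -0.2677, 0.0988]
tool_rot: [0.0, 0.979, -0.204, -0.0]
contact_force: [-0.1, -2.7, -6.5]
gripper_width: 0.179
```

```bash
python3 -c "
from h import *
st()"
```

```text
t 17.45 grasp local -12.3 117.9 117.8 theta -0.314 r 39.7 Flocal [ 1.  -2.5 -6.5] w 0.179
```

Emit:
apply_moves --moves "1 0.0121 0 -0.0037 0 0 0;1 0 0 0 0 0 0;1 0 0 0 0 0 0"

```text
t: 17.7
eef_pos: [0.5109, -0.2684, 0.0993]
tool_rot: [0.0, 0.979, -0.204, 0.0]
contact_force: [-0.8, -0.8, -5.0]
gripper_width: 0.176
```

```bash
python3 -c "
from h import *
st();knob('s18.png')"
```

```text
t 17.7 grasp local -10.5 118.0 118.3 theta -0.267 r 39.7 Flocal [-0.4 -1.1 -5. ] w 0.176
knob centroid 292.32394366197184 154.2112676056338 rows 147 162 n 142
```

Emit:
apply_moves --moves "1 0.0122 0 0 0 0 0;1 0 0 0 0 0 0;1 0 0 0 0 0 0"

```text
t: 18.0
eef_pos: [0.5122, -0.269, 0.0995]
tool_rot: [0.0, 0.979, -0.204, 0.0]
contact_force: [-3.4, -0.3, 1.7]
gripper_width: 0.176
```

```bash
python3 -c "
from h import *
st()"
```

```text
t 18.0 grasp local -9.1 118.0 118.5 theta -0.232 r 39.6 Flocal [-3.  -1.6  1.7] w 0.176
```

Emit:
apply_moves --moves "1 0.0124 0 -0.002 0 0 0;1 0 0 0 0 0 0;1 0 0 0 0 0 0"

```text
t: 18.25
eef_pos: [0.5131, -0.2693, 0.0998]
tool_rot: [0.0, 0.979, -0.204, -0.0]
contact_force: [-6.2, -0.0, 4.5]
gripper_width: 0.177
```

```bash
python3 -c "
from h import *
st();knob('s19.png')"
```

```text
t 18.25 grasp local -8.1 118.0 118.8 theta -0.207 r 39.6 Flocal [-5.6 -2.5  4.5] w 0.177
knob centroid 292.3191489361702 154.17730496453902 rows 147 162 n 141
```

Emit:
apply_moves --moves "1 0.009 0 -0.004 0 0 0;1 0 0 0 0 0 0;1 0 0 0 0 0 0"

```text
t: 18.55
eef_pos: [0.5134, -0.2695, 0.0999]
tool_rot: [-0.0, 0.979, -0.204, -0.001]
contact_force: [-5.9, 0.3, 3.3]
gripper_width: 0.174
```

```bash
python3 -c "
from h import *
st();knob('s20.png')"
```

```text
t 18.55 grasp local -7.8 118.0 118.9 theta -0.198 r 39.6 Flocal [-5.5 -2.1  3.3] w 0.174
knob centroid 292.1666666666667 154.1086956521739 rows 147 162 n 138
```

Blocked at both ends: −0.65 and −0.20 at about 5 N tangential. The middle is −0.425, so I'm going there.

Emit:
apply_moves --moves "1 -0.0135 0 0.003 0 0 0;1 -0.0135 0 0.0035 0 0 0;1 -0.0135 0 0.004 0 0 0;1 -0.0135 0 0.005 0 0 0;1 -0.0135 0 0.0055 0 0 0;1 -0.0135 0 0.006 0 0 0;1 0 0 0 0 0 0;1 0 0 0 0 0 0"

```text
t: 19.27
eef_pos: [0.505, -0.2658, 0.0965]
tool_rot: [-0.0, 0.979, -0.204, -0.0]
contact_force: [-2.2, -1.4, 5.5]
gripper_width: 0.177
```

```bash
python3 -c "
from h import *
st();knob('s21.png')"
```

```text
t 19.27 grasp local -16.9 118.0 115.5 theta -0.445 r 39.3 Flocal [-1.4 -2.1  5.5] w 0.177
knob centroid 291.5859872611465 154.3375796178344 rows 147 163 n 157
```

Emit:
apply_moves --moves "1 0.004 0 -0.005 0 0 0;1 0 0 0 0 0 0;1 0 0 0 0 0 0"

```text
t: 19.57
eef_pos: [0.505, -0.2659, 0.0965]
tool_rot: [-0.0, 0.979, -0.204, -0.001]
contact_force: [-2.8, 0.3, 2.0]
gripper_width: 0.175
```

```bash
python3 -c "
from h import *
st()"
```

```text
t 19.57 grasp local -16.9 118.0 115.5 theta -0.443 r 39.4 Flocal [-2.7 -0.9  2. ] w 0.175
```

Emit:
apply_moves --moves "1 0.008 0 -0.004 0 0 0;1 0 0 0 0 0 0;1 -0.002 0 0.001 0 0 0;1 0 0 0 0 0 0"

```text
t: 19.9
eef_pos: [0.5064, -0.2664, 0.0973]
tool_rot: [-0.0, 0.979, -0.204, -0.0]
contact_force: [-2.8, -0.7, -0.1]
gripper_width: 0.174
```

```bash
python3 -c "
from h import *
st()"
```

```text
t 19.9 grasp local -15.5 118.0 116.3 theta -0.403 r 39.4 Flocal [-2.3 -1.8 -0.1] w 0.174
```

Emit:
apply_moves --moves "0.5 0 0 0 0 0 0;0.2 0 0 0 0 0 0;-0.5 0 0 0 0 0 0;-1 0 0 0 0 0 0;-1 0 0 0 0 0 0;-1 0 0 0 0 0 0;-1 0 0 0 0 0 0;-1 0 0 0 0 0 0"

```text
t: 20.57
eef_pos: [0.5066, -0.2665, 0.0975]
tool_rot: [-0.0, 0.979, -0.204, 0.0]
contact_force: [-0.6, -0.2, 0.3]
gripper_width: 0.999
```

```bash
python3 -c "
from h import *
st();knob('s22.png')
s=bot.get_obs(); togo([s['eef_pos'][0],s['eef_pos'][1],.24])
q=cv2.imread('pics/s22.png')
cv2.imwrite('pics/z22.png',cv2.resize(q[120:240,200:320],(600,600),interpolation=2))"
```

```text
t 20.57 grasp local -15.2 118.0 116.5 theta -0.394 r 39.5 Flocal [-0.5 -0.4  0.3] w 0.999
knob centroid 292.2287581699346 153.9738562091503 rows 146 162 n 153
t 20.62 pos [ 0.5066 -0.2665  0.0975] F [-0.4 -0.8 -0.6] w 0.996 | togo units [ 0.    -0.    -1.187] mm [   0.    -0.  -142.5]
turn units [-0.001 -0.003 -0.008]
```

View pics/z22.png

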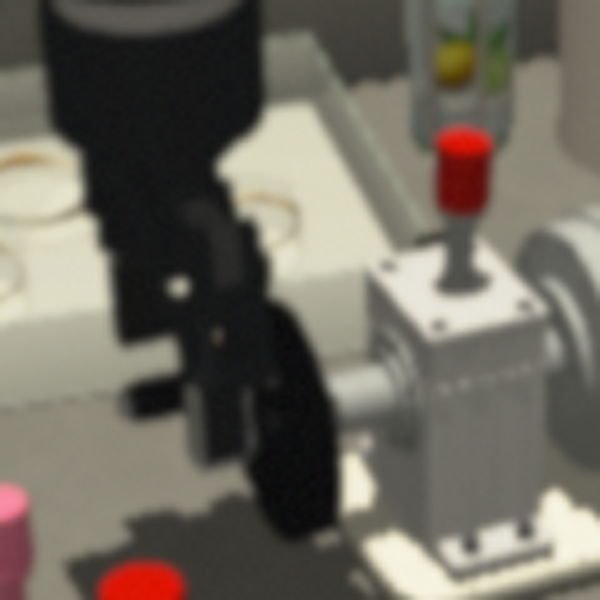

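The wheel is released and the handle stands free. The pin sits 9 mm down with its knob around (292,154). I'm rising, closing the fingers and going above the knob.

Emit:
apply_moves --moves "-1 0 0 -0.08 0 0 0;-1 0 0 -0.17 0 0 0;-1 0 0 -0.22 0 0 0;-1 0 0 -0.24 0 0 0;-1 0 0 -0.24 0 0 0;-1 0 0 -0.2 0 0 0;-1 0 0 -0.1 0 0 0;1 0 0 0 0 0 0;1 0 0 0 0 0 0;1 0 0 0 0 0 0"

```text
t: 21.45
eef_pos: [0.5056, -0.2662, 0.246]
tool_rot: [-0.0, 0.979, -0.204, -0.001]
contact_force: [0.1, 0.4, -1.2]
gripper_width: 0.605
```

```bash
python3 -c "
from h import *
togo([*B,.225])
q=snap('side','s23.png');p=snap('top','t23.png')
cv2.imwrite('pics/z23.png',np.hstack([cv2.resize(q['image'][120:240,200:320,::-1],(400,400),interpolation=2),cv2.resize(p['image'][110:230,240:360,::-1],(400,400),interpolation=2)]))
im=p['image'][160:220,290:350].astype(int); m=(im[...,0]>120)&(im[...,1]<50)&(im[...,2]<60)
r,c=np.nonzero(m)
if len(r): print('knob top', atz(p,(c.mean()+290,r.mean()+160),.182),len(r))
zt=(180+134/4*0,0)
"
```

```text
t 21.45 pos [ 0.5056 -0.2662  0.246 ] F [ 0.1  0.4 -1.2] w 0.605 | togo units [0.136 0.982 0.174] mm [ 16.3 117.9  20.9]
turn units [ 0.     0.036 -0.008]
knob top [ 0.47099225 -0.38319473  0.182     ] 122
```

View pics/z23.png

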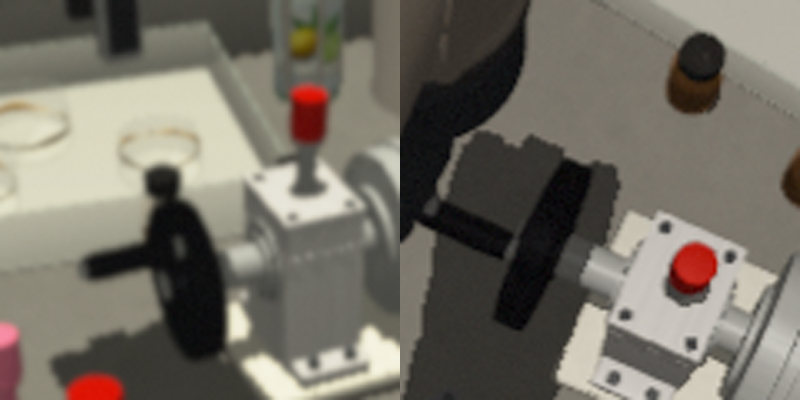

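Emit:
apply_moves --moves "1 0.01 0.08 0 0 0 0;1 0.02 0.17 0.02 0 0 0;1 0.025 0.2 0.03 0 0 0;1 0.025 0.2 0.04 0 0 0;1 0.025 0.18 0.04 0 0 0;1 0.02 0.12 0.03 0 0 0;1 0.003 0.04 0.01 0 0 0;1 0 0 0 0 0 0;1 0 0 0 0 0 0"

```text
t: 22.3
eef_pos: [0.4736, -0.3805, 0.2268]
tool_rot: [-0.001, 0.979, -0.203, -0.0]
contact_force: [-0.2, 0.7, -0.3]
gripper_width: -0.0
```

```bash
python3 -c "
from h import *
togo([.4727,-.382,.190])
q=snap('side','s24.png')
cv2.imwrite('pics/z24.png',cv2.resize(q['image'][110:200,250:340,::-1],(500,500),interpolation=2))
"
```

```text
t 22.3 pos [ 0.4736 -0.3805  0.2268] F [-0.2  0.7 -0.3] w -0.0 | togo units [-0.002  0.015  0.307] mm [-0.3  1.8 36.8]
turn units [-0.015  0.007  0.004]
```

View pics/z24.png

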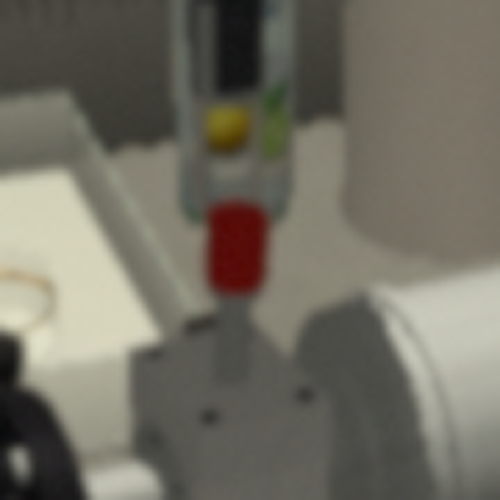

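The shut fingertips are directly above the knob. I'm lowering until they touch, then pressing slowly.

Emit:
apply_moves --moves "1 0 0.015 0.1 0 0 0;1 0 0 0.12 0 0 0;1 0 0 0.05 0 0 0;1 0 0 0.02 0 0 0;1 0 0 0 0 0 0"

```text
t: 22.77
eef_pos: [0.4724, -0.3823, 0.1915]
tool_rot: [-0.0, 0.979, -0.203, -0.001]
contact_force: [0.4, -0.4, 0.6]
gripper_width: 0.002
```

Emit:
apply_moves --moves "1 0 0 0.02 0 0 0;1 0 0 0.02 0 0 0;1 0 0 0 0 0 0"

```text
t: 23.02
eef_pos: [0.4726, -0.3832, 0.1875]
tool_rot: [0.0, 0.979, -0.204, 0.0]
contact_force: [-0.8, 0.3, -0.0]
gripper_width: 0.001
```

Emit:
apply_moves --moves "1 0 0 0.015 0 0 0;1 0 0 0.015 0 0 0;1 0 0 0 0 0 0"

```text
t: 23.27
eef_pos: [0.4725, -0.3832, 0.1838]
tool_rot: [-0.0, 0.979, -0.204, 0.0]
contact_force: [-0.4, -0.3, -0.3]
gripper_width: 0.001
```

Emit:
apply_moves --moves "1 0 0 0.01 0 0 0;1 0 0 0.01 0 0 0;1 0 0 0 0 0 0"

```text
t: 23.52
eef_pos: [0.4724, -0.3831, 0.1812]
tool_rot: [-0.0, 0.979, -0.204, -0.0]
contact_force: [-0.2, -0.2, 0.2]
gripper_width: -0.0
```

Emit:
apply_moves --moves "1 0 0 0.015 0 0 0;1 0 0 0.01 0 0 0;1 0 0 0 0 0 0"

```text
t: 23.77
eef_pos: [0.4725, -0.3831, 0.1783]
tool_rot: [-0.0, 0.979, -0.204, -0.0]
contact_force: [0.1, -0.2, -0.6]
gripper_width: 0.002
```

```bash
python3 -c "
from h import *
togo([.4727,-.382,.154])
q=snap('side','s25.png')
cv2.imwrite('pics/z25.png',cv2.resize(q['image'][110:200,250:340,::-1],(500,500),interpolation=2))
"
```

```text
t 23.77 pos [ 0.4725 -0.3831  0.1783] F [ 0.1 -0.2 -0.6] w 0.002 | togo units [-0.003 -0.009  0.202] mm [-0.3 -1.1 24.3]
turn units [-0.001  0.    -0.007]
```

View pics/z25.png

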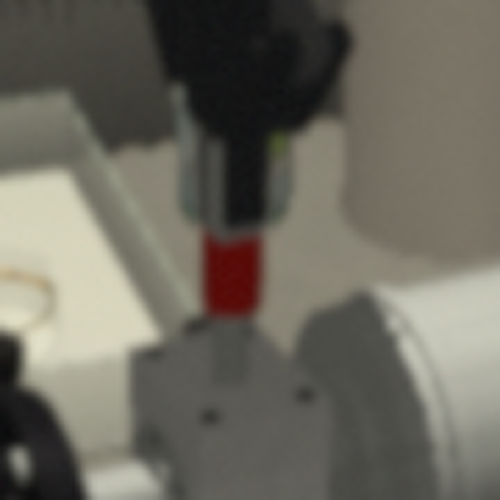

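Emit:
apply_moves --moves "1 0 0 0.015 0 0 0;1 0 0 0.015 0 0 0;1 0 0 0 0 0 0"

```text
t: 24.07
eef_pos: [0.4726, -0.3831, 0.1746]
tool_rot: [-0.0, 0.979, -0.204, -0.0]
contact_force: [0.3, -0.1, 0.3]
gripper_width: -0.001
```

Emit:
apply_moves --moves "1 0 0 0.015 0 0 0;1 0 0 0.015 0 0 0;1 0 0 0 0 0 0"

```text
t: 24.32
eef_pos: [0.4724, -0.3831, 0.1709]
tool_rot: [-0.0, 0.979, -0.204, -0.0]
contact_force: [0.6, 0.6, 0.9]
gripper_width: -0.003
```

```bash
python3 -c "
from h import *
togo([.4727,-.382,.154])
q=snap('side','s26.png')
cv2.imwrite('pics/z26.png',cv2.resize(q['image'][110:200,250:340,::-1],(600,600),interpolation=2))
"
```

```text
t 24.32 pos [ 0.4724 -0.3831  0.1709] F [0.6 0.6 0.9] w -0.003 | togo units [-0.002 -0.009  0.141] mm [-0.2 -1.1 16.9]
turn units [-0.002  0.004 -0.008]
```

View pics/z26.png

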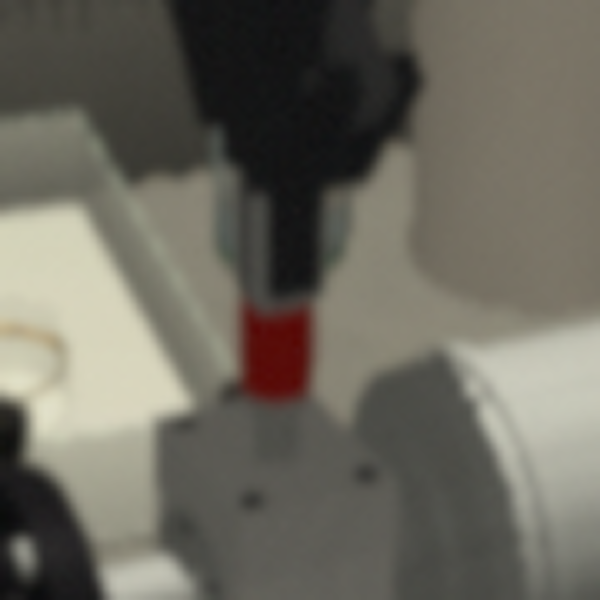

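Emit:
apply_moves --moves "1 0 0 0.015 0 0 0;1 0 0 0.015 0 0 0;1 0 0 0 0 0 0"

```text
t: 24.62
eef_pos: [0.4724, -0.3831, 0.1673]
tool_rot: [-0.0, 0.979, -0.204, -0.0]
contact_force: [0.2, -0.8, -0.1]
gripper_width: 0.005
```

Emit:
apply_moves --moves "1 0 0 0.015 0 0 0;1 0 0 0.015 0 0 0;1 0 0 0 0 0 0"

```text
t: 24.87
eef_pos: [0.4723, -0.3831, 0.1637]
tool_rot: [-0.0, 0.979, -0.204, -0.0]
contact_force: [1.0, -0.3, 0.5]
gripper_width: -0.0
```

Emit:
apply_moves --moves "1 0 0 0.015 0 0 0;1 0 0 0.015 0 0 0;1 0 0 0 0 0 0"

```text
t: 25.12
eef_pos: [0.4724, -0.3831, 0.1601]
tool_rot: [-0.0, 0.979, -0.204, -0.0]
contact_force: [0.6, 0.1, 0.0]
gripper_width: 0.002
```

```bash
python3 -c "
from h import *
togo([.4727,-.382,.154])
q=snap('side','s27.png')
cv2.imwrite('pics/z27.png',cv2.resize(q['image'][110:200,250:340,::-1],(600,600),interpolation=2))
"
```

```text
t 25.12 pos [ 0.4724 -0.3831  0.1601] F [0.6 0.1 0. ] w 0.002 | togo units [-0.001 -0.009  0.051] mm [-0.2 -1.1  6.1]
turn units [-0.001  0.005 -0.006]
```

View pics/z27.png

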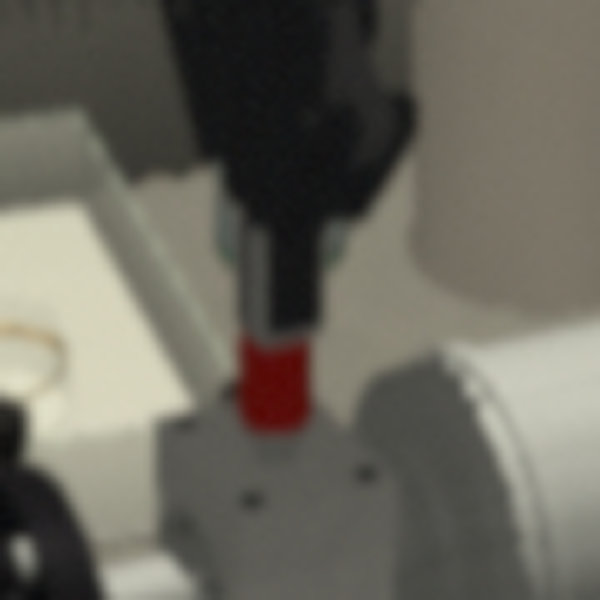

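Emit:
apply_moves --moves "1 0 0 0.015 0 0 0;1 0 0 0.015 0 0 0;1 0 0 0 0 0 0"

```text
t: 25.42
eef_pos: [0.4723, -0.3831, 0.1565]
tool_rot: [-0.0, 0.979, -0.204, -0.0]
contact_force: [0.4, -0.1, 0.7]
gripper_width: -0.003
```

Emit:
apply_moves --moves "1 0 0 0.01 0 0 0;1 0 0 0.005 0 0 0;1 0 0 0 0 0 0"

```text
t: 25.67
eef_pos: [0.4724, -0.3832, 0.1549]
tool_rot: [-0.0, 0.979, -0.204, -0.0]
contact_force: [0.0, 0.3, 0.6]
gripper_width: 0.0
```

Emit:
apply_moves --moves "1 0 0 0.008 0 0 0;1 0 0 0 0 0 0"

```text
t: 25.83
eef_pos: [0.4725, -0.3832, 0.1543]
tool_rot: [0.0, 0.979, -0.204, -0.0]
contact_force: [-1.2, 1.0, 3.0]
gripper_width: 0.003
```

Emit:
apply_moves --moves "1 0 0 0.008 0 0 0;1 0 0 0 0 0 0"

```text
t: 26.0
eef_pos: [0.4726, -0.3833, 0.1542]
tool_rot: [0.0, 0.979, -0.204, 0.0]
contact_force: [-3.1, 1.3, 8.8]
gripper_width: -0.002
```

```bash
python3 -c "
from h import *
togo([.4727,-.382,.154])
q=snap('side','s28.png')
cv2.imwrite('pics/z28.png',cv2.resize(q['image'][110:200,250:340,::-1],(600,600),interpolation=2))
"
```

```text
t 26.0 pos [ 0.4726 -0.3833  0.1542] F [-3.1  1.3  8.8] w -0.002 | togo units [-0.003 -0.01   0.001] mm [-0.4 -1.2  0.2]
turn units [ 0.005 -0.004 -0.009]
```

View pics/z28.png

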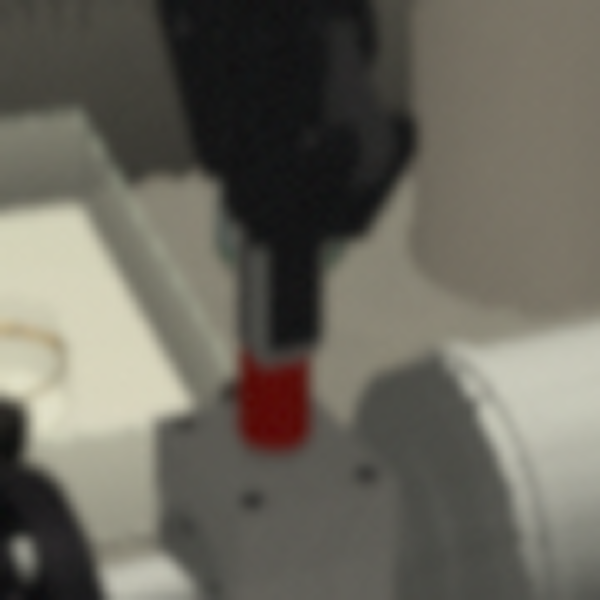

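The force rises at TCP z = 0.1542, where home is 0.154. One more firm press, then off.

Emit:
apply_moves --moves "1 0 0 0.008 0 0 0;1 0 0 0.006 0 0 0;1 0 0 0 0 0 0"

```text
t: 26.3
eef_pos: [0.4728, -0.3835, 0.154]
tool_rot: [0.001, 0.979, -0.204, 0.0]
contact_force: [-5.9, 3.5, 20.3]
gripper_width: 0.001
```

Emit:
apply_moves --moves "1 0 0 -0.04 0 0 0;1 0 0 -0.1 0 0 0;1 0 0 -0.2 0 0 0;1 0 0 -0.2 0 0 0;1 0 -0.2 -0.1 0 0 0;1 0 -0.25 0 0 0 0;1 0 -0.25 0 0 0 0;1 0 -0.2 0 0 0 0;1 0 -0.1 0 0 0 0;1 0 0 0 0 0 0"

```text
t: 27.13
eef_pos: [0.5218, -0.2699, 0.2287]
tool_rot: [-0.001, 0.98, -0.201, 0.0]
contact_force: [0.6, -0.1, 0.1]
gripper_width: 0.004
```

```bash
python3 -c "
from h import *
st()
q=snap('side','s29.png');p=snap('top','t29.png')
cv2.imwrite('pics/z29.png',np.hstack([cv2.resize(q['image'][120:240,200:320,::-1],(400,400),interpolation=2),cv2.resize(p['image'][110:290,220:400,::-1],(400,400),interpolation=2)]))
print(proj(q,[[*B,.126],[*B,.154]]))
for k in('vial_1','small_beaker'):
  print(k,[(r['score'],atz(p,r['location'],0)) for r in nets.spot_point(p,k)])
"
```

```text
t 27.13 grasp local 0.1 121.0 247.7 theta 0.001 r 167.7 Flocal [0.6 0.1 0.1] w 0.004
[[290.41333925 175.02507649]
 [290.40220961 162.31071581]]
vial_1 [(0.79, array([ 0.56016141, -0.4730508 ,  0.        ])), (0.53, array([ 0.61646568, -0.40437939,  0.        ]))]
small_beaker [(0.59, array([ 0.33035691, -0.35883751,  0.        ]))]
```

View pics/z29.png

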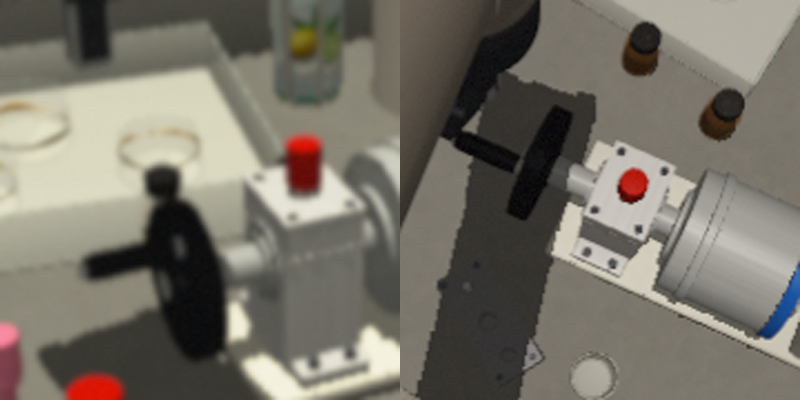

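Both views show the collar down on the block and the knob upright. The vials and beaker are undisturbed and the gripper is clear. Handing in.

```bash
python3 -c "
from h import *
bot.hand_in(); print(bot.get_obs()['t'])"
```

```text
the job is handed in; nothing more can be done
the job is handed in; nothing more can be done
```

The mixer's drum is locked: the pin is fully home in the cross-hole and the job is handed in, at about 27 s of the 64 s allowed.

- **Pin into the bore:** I took the small red pin from the tool block and lowered it into the bore with no contact force.
- **Turning the wheel:** The top went towards the robot until the pin dropped, by the pictures about 9–12 mm against the stated 9 mm. I carried on until the wheel blocked, after about 0.79 rad.
- **Middle of the play:** I also felt gently for the other end, at about 5 N tangential. The ends lay at −0.65 and −0.20 rad on the handle angle. I released the wheel at about −0.40, within 0.03 rad of the middle.
- **Pressing home:** I pushed the knob down with shut fingertips until it stopped at the home height (TCP z 0.154 m), with 20 N on it, then backed off.

**Last checks:** The knob is upright with its collar on the block, the robot touches nothing, and the beaker and vials are where they were to within the 4–6 mm measuring error.

**What disagreed:** The readings between my small steps never showed the 10–22 N expected as the pin passed the leaf springs. The force stayed near zero until the final stop. While I felt out the play, the arm's path round the wheel was up to about 1 mm off. That put up to about 13 N on the handle, towards the shaft.

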